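# Draw a dose from the press-top canister into its own measuring cup

## Robot

A 6-joint arm with a two-finger parallel gripper is mounted at the origin on a cart in front of the work surface, level with it; the furniture and walls round the work are solid. World frame = base frame: x ahead of the robot, y to its left, z up, the work surface at z = 0. Lengths are in m, angles in rad, forces in N, time in s.
With the tool pointing down it reaches from about 0.3 to 0.775 m from the base axis. Payload 14.6 kg.
Tool frame: the origin (TCP) lies on the centre line of the jaws, within the pads' length; the fingertips stand 19 mm ahead of it and the grasp point (between the pads) is the TCP; z points along the fingers, y is the line along which they close (so a half turn about z gives the same grasp; the last joint's range is limited). The gripper opens to 94 mm and grips with 3 to 60 N. Pads are 16 mm wide; open, the fingers measure 119 mm over their backs; the gripper's body (75 mm by 177 mm) begins 78 mm behind the grasp point.
Start: joints at [-1.252, 0.3, 1.521, -0, 1.321, -0.067], TCP at [0.207, -0.51, 0.224] pointing down, gripper open.
Joint ranges: [-3.03, 3.03], [-0.79, 2.21], [0.23, 2.52], [-1.04, 4.18], [0, 3.07], [-2.55, 2.55]. Speed limits (rad/s): [2.22, 2.22, 2.57, 3.14, 3.14, 3.14].

## Interface

Orientations are given as [roll, pitch, yaw] about the fixed x, y, z axes, in that order (R = Rz(yaw) Ry(pitch) Rx(roll)).
In Python, from station import get_obs, camera, workorder gives the robot as it stands.
- The arm moves only by the tool play_rows, never from a script. Its argument "motion" is a list that holds one entry, the list of rows, each a list of 7 numbers: the shift along the tool's x, y, z as a fraction of full scale, then the turn, a rotation vector about the tool's x, y, z as a fraction of full scale, then the opening, from -1 (shut) to 1 (fully open). In form: [[[x, y, z, ax, ay, az, grip], ...]]. A call has 1 to 10 rows; each row is the pose to reach, as a shift and turn from the pose commanded when the call began, along the tool's axes at that moment, turning the shorter way round; what a row does not reach only later rows make up. Full scale, the value 1, is 0.25 m for a shift and 2 pi rad for a turn. A row lasts 1/10 s, in which the tool goes at most 50 mm and 8.59 degrees, less where a joint would pass 70% of its speed; a pose out of reach is approached as far as the arm can. A call with a number of a shift or a turn outside -1 to 1 is refused whole. A call with a gripper value outside its range is refused whole. The fingers move at their own pace and stop on an object; "grip_force" is the grip in N (left out, the last holds). Time passes only in rows, so rows that repeat a pose let the fingers close. It gives the time, the measured TCP pose, the force, the opening and the grip force at its end, in the units of the state.
- get_obs(): the state, without advancing time (a new reading comes with each control period).
- camera(name): name is "side" or "top" or "wrist"; returns a dict with "frame" (384x512x3 uint8, red, green, blue), "z_map" (384x512 float32, m along the optical axis (not along the pixel's ray), 0 where there is no reading), "camera_matrix" (3x3 intrinsics, pixels), "D" ([k1, k2, p1, p2, k3] as OpenCV has them; the pictures are not rectified), "T" (4x4, takes a point from camera to world coordinates); the wrist camera has in their place "T_tool_cam" (4x4, takes a point from camera to tool coordinates, whose origin is the TCP and whose axes are the flange's). Camera axes: x right, y up, looking along -z (the intrinsics and any distortion apply to the point x, -y, -z); pixel columns grow to the right and rows downward; lengths in m; the calibration is good to about 2 mm. A picture is of the moment at which its call begins: read the wrist's pose just before it.
- workorder.hand_in(): hands the job in; it is judged then, once.
The state is a dict: "time_s": time; "qpos": joint angles; "joint_vel": joint speeds; "tau": joint torques, N m; "ee_pos": TCP position; "eef_rot": TCP orientation; "force": force on the tool from outside, world axes, zero at the start; "moment": the same for the moment, N m; "grip_width": finger opening in m; "grip_force": force on a finger pad.
Only numpy, scipy, OpenCV 4.12 (cv2) and the standard library are available. Lean on these libraries where they do the work, as an engineer would, in place of code of your own. Each camera call takes 0.05 s, during which the arm holds its last target. There are 200 camera calls.

## Task

The measuring cup sits upside down over the press head of the dosing canister, as its dust cover. Take it off, turn it over and stand it mouth up on the drip grille under the spout, then press the head fully down, let it come back up, and leave the cup standing there. Nothing may be dispensed without the cup under the spout, and leave the other things where they are.

Things in the scene. Friction and masses are not known exactly. Their poses are not given: they have to be found in the camera images.
- station: Dosing station, fixed: steel drip tray 218 x 116 mm with a round metal canister (80 mm diameter) at its back. Origin on the bench under the canister's axis; x points from the spout back through the canister (spout and grille at -x, roughly facing the robot), z up. Right of it (the robot's right, -y) the bench is clear at world x 0.38 to 0.53 for 0.38 m from the canister's axis.
- drip_center (a point): Centre of the slotted drip grille's flat top, 12 mm above the bench; the grille measures 92 mm along the station's x (station x -147 to -55 mm) and 96 mm along its y.
- shoulder (a point): Centre of the flat shoulder on top of the canister's grey pump block (81 mm diameter), 150 mm above the bench; a boss 43 mm in diameter stands 6 mm above it, under the press head.
- spout_tip (a point): Outlet of the fixed spout, 98 mm in front of the canister's axis (station x = -98 mm) and 100 mm above the bench; the tube is 10 mm thick, its horizontal part at 134 mm height. It stands 26 mm above the rim of the cup when the cup is on the grille.
- cup: Measuring cup, white plastic, square with rounded corners, 56 x 56 mm outside, 62 mm tall, walls and floor 3 mm, about 50 g, loose. Origin at the centre of its mouth's rim plane; z points from the mouth to the closed end (up while the cup is upside down); x and y are square to the flat sides. It starts upside down on the shoulder, round the boss and the press head, yaw within 30 degrees.
- press_head (a joint): Sprung press head on the canister's axis, a grey disc 35 mm in diameter and 15 mm thick with a dark top: 0 up, 0.012 m fully down; 3 N to start it, 7 N at the bottom.
- press_top (a point): Centre of the press head's top face, 191 mm above the bench when it is up (under the cup at the start).
- media_bottle: Bystander: square clear bottle with white cap, 50 x 50 x 97 mm, loose, left of the canister; origin at its underside.
- dropper_c: Bystander: small white bottle with blue cap, 37 mm diameter, 69 mm tall, loose, right of the canister and a little behind; origin at its underside.
- pcr_rack: Bystander: low blue tube rack 88 x 127 x 24 mm, loose, to the right of the station, towards the back; origin at its underside.
- tube_50_b: Bystander: standing 34 mm tube with blue cap, 113 mm tall, loose, behind the station to the right; origin at its underside.
Mind the look-alikes: they are no part of the job. Several things have the shape of the cup; the one meant has the colours described above.

How it is judged:
On the way, in this order (a step that is already met when the one before it is completed fails the run):
1. the cup stands mouth up on the grille, its mouth under the spout, let go (angle between cup's own z axis and vertical above 3 rad and horizontal distance between cup and spout_tip below 0.018 m and z of cup in the frame of station between 0.069 and 0.079 m and contact force between the fingers and cup below 0.1 N and linear speed of cup below 0.02 m/s), for 0.3 s.
2. the press head is fully down with the cup under the spout (value of joint press_head above 0.0105 m and angle between cup's own z axis and vertical above 3 rad and horizontal distance between cup and spout_tip below 0.018 m), for 0.1 s.
At the end, for the whole second after the job is handed in: The press head is up again (within 2 mm), and the cup stands still, mouth up (within 8 degrees) on the drip grille, the middle of its mouth within 18 mm of the spout's outlet as seen from above (value of joint press_head below 0.002 m and angle between cup's own z axis and vertical above 3 rad and horizontal distance between cup and spout_tip below 0.018 m and z of cup in the frame of station between 0.069 and 0.079 m and linear speed of cup below 0.02 m/s); the robot touches nothing.
It fails at once if the head is pressed more than half way without the cup mouth up under the spout (value of joint press_head above 0.006 m and (horizontal distance between cup and spout_tip above 0.025 m or angle between cup's own z axis and vertical below 2.9 rad)).
It fails at once if a bystander is moved by more than 30 mm (distance of any of media_bottle, dropper_c, pcr_rack, tube_50_b from where it was at the start of the episode above 0.03 m).
It also fails if it takes over 72 s, if anything falls off the work surface, if the arm or the gripper's body presses on something with over 40 N, if the wrist force passes 120 N, or if a joint passes its speed limit or range.

## Working session

There is one attempt and no reset: what is moved stays moved. The work goes in short steps, Python scripts to look and compute and a tool call to move; the robot and the scene stay as the last step left them, time stands still between calls to the robot, and variables do not carry over. Pictures are saved under pics/ and viewed, at most 10 in all, crops included, and the job is handed in when it is done.

Besides the shell and the picture viewer there is one more tool, called after "Emit:" as name(argument=value, ...), one argument or row to a line, values as JSON. play_rows: Moves the arm, as the interface text tells. Its arguments: {"type":"object","properties":{"motion":{"type":"array"},"grip_force":{"type":"number"}},"required":["motion"]}

```bash
ls; mkdir -p pics
cat > h.py <<'E'
import numpy as np, cv2
from station import get_obs, camera, workorder
from scipy.spatial.transform import Rotation as R
def pts(c, T=None):
    """world point per pixel from z_map"""
    T = c["T"] if T is None else T
    h,w = c["z_map"].shape
    u,v = np.meshgrid(np.arange(w),np.arange(h))
    n = cv2.undistortPoints(np.stack([u,v],-1).reshape(-1,1,2).astype(float),c["camera_matrix"],np.array(c["D"])).reshape(h,w,2)
    z = c["z_map"]
    P = np.stack([n[...,0]*z,-n[...,1]*z,-z],-1)
    return P@T[:3,:3].T+T[:3,3]
def save(c,name): cv2.imwrite("pics/"+name,c["frame"][...,::-1])
E
python3 - <<'E'
from h import *
print(get_obs())
for n in("top","side"):
    c=camera(n); save(c,n+"0.png"); np.savez(n+"0.npz",**{k:np.array(v) for k,v in c.items()}); print(c["T"].round(3),c["camera_matrix"])
a=cv2.imread("pics/top0.png");b=cv2.imread("pics/side0.png")
E
```

```text
pics
{'time_s': 0.0, 'qpos': array([-1.25157878e+00,  3.00476402e-01,  1.52159139e+00, -1.90838653e-05,
        1.32068204e+00, -6.65801316e-02]), 'joint_vel': array([ 9.83598749e-06,  5.14182630e-04, -2.79120449e-04,  1.70052473e-03,
       -3.96197512e-04, -1.36746777e-03]), 'tau': array([-3.66439044e-04, -5.31805944e+01, -3.52734554e+01,  7.08100456e-02,
        2.43931543e-02, -7.52186452e-05]), 'ee_pos': array([ 0.20689131, -0.50934351,  0.22387904]), 'eef_rot': array([-3.14043680e+00, -5.85448534e-05,  3.85802374e-01]), 'force': array([-0.84917895,  0.36377019, -0.50085689]), 'moment': array([-0.0010995 ,  0.04219173, -0.01430695]), 'grip_force': 0.0, 'grip_width': 0.09358167777281508}
[[ 0.028  0.983 -0.183  0.487]
 [-1.     0.029 -0.    -0.027]
 [ 0.005  0.183  0.983  1.097]
 [ 0.     0.     0.     1.   ]] [[359.03147719   0.         250.0423426 ]
 [  0.         359.03147719 190.60840785]
 [  0.           0.           1.        ]]
[[-0.998 -0.039  0.058  0.693]
 [ 0.07  -0.548  0.834  0.71 ]
 [-0.001  0.836  0.549  0.628]
 [ 0.     0.     0.     1.   ]] [[369.37691438   0.         262.72628531]
 [  0.         369.37691438 194.13205302]
 [  0.           0.           1.        ]]
```

View pics/top0.png

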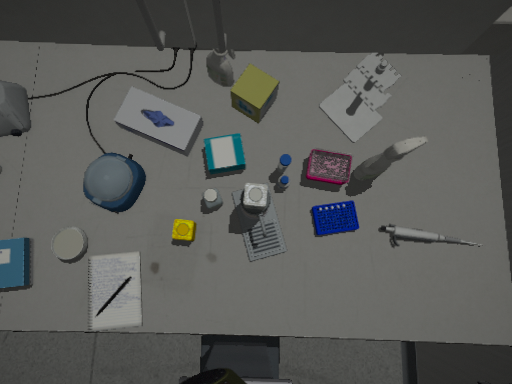

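View pics/side0.png

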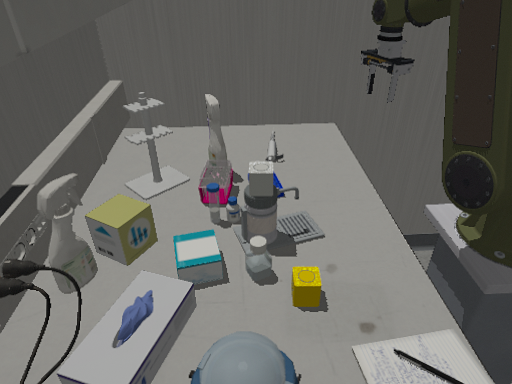

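The top view shows the white cup at about (255,197) above the canister. The tray and grille run toward (265,240), and the yellow look-alike is at (183,230). In the side view the cup is at (260,178) and the spout at (290,190).

Run:
```python
from h import *
for n in("top","side"):
    c=dict(np.load(n+"0.npz")); P=pts(c); z=P[...,2]
    near=(abs(P[...,0]-.45)<.2)&(abs(P[...,1]+.03)<.2)&(c["z_map"]>0)
    def rect(lo,hi,lab,m=near):
        m=m&(z>lo)&(z<hi)
        k,l,s,ce=cv2.connectedComponentsWithStats(m.astype(np.uint8))
        for i in range(1,k):
            if s[i,4]>25:
                Q=P[l==i]; r=cv2.minAreaRect((Q[:,:2]*1000).astype(np.float32)); print(n,lab,s[i],np.round(r[0],1),np.round(r[1],1),round(r[2],1),"med z",np.median(Q[:,2]).round(4))
    rect(.2,.225,"cuptop"); rect(.006,.02,"tray"); rect(.12,.145,"spout")
    rect(.145,.156,"shoulder")
    r=cv2.cvtColor(c["frame"],cv2.COLOR_RGB2GRAY)
c=dict(np.load("top0.npz"))
a=cv2.resize(c["frame"][165:275,215:315,::-1],None,fx=5,fy=5,interpolation=cv2.INTER_CUBIC)
cv2.imwrite("pics/crop.png",a)
```

```text
top cuptop [244 191  24  16 321] [633.2 -39.8] [55.8 36.4] 86.4 med z 0.2128
top tray [ 235  203   53   58 1664] [579.5 -61.2] [180.2 115.6] 16.9 med z 0.0119
top spout [257 212  10  24  92] [576.5 -59.9] [61.5 17.3] 11.4 med z 0.1383
top shoulder [241 196  30  19 154] [625.1 -41.9] [48.  77.6] 1.6 med z 0.1504
side cuptop [259 162  14  16 210] [635.1 -35.4] [56.6 30.9] 84.9 med z 0.2104
side tray [ 266  211   58   39 1233] [574.7 -60.1] [165.2 117.4] 16.9 med z 0.0097
side tray [264 269   8   8  35] [640.1 104.3] [21.6  4.6] 26.9 med z 0.0132
side spout [261 187  38  22 233] [604.8 -38. ] [119.3  29.8] 39.2 med z 0.1336
side shoulder [260 185  17  16 108] [625.2 -21.9] [64.5 25.3] 50.8 med z 0.1485
```

View pics/crop.png

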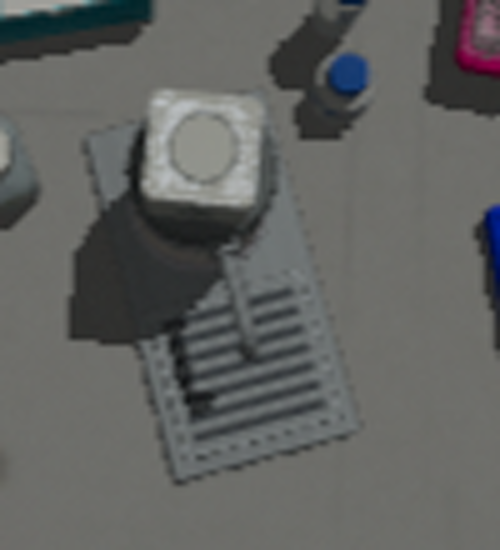

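Tray yaw is about 17° and the cup yaw is about -4° (mod 90). I'll get the bystander positions and the wrist camera mount next, then a kinematic model to check the j4/j6 ranges for the flip.

```bash
cat >> h.py <<'E'
def ori(q): # orientation model
    return R.from_euler("ZYZYZ",[q[0],q[1]+q[2],q[3],q[4],q[5]+np.pi/2])
def wristq(Rd,q1,beta):
    M=(R.from_euler("ZY",[q1,beta]).inv()*Rd).as_euler("ZYZ")
    M[2]=(M[2]-np.pi/2+np.pi)%(2*np.pi)-np.pi; M[0]=(M[0]+1.04)%(2*np.pi)-1.04
    return M
def hor(yaw,xup,pitch=0): # tool z horizontal at yaw, tool x up (+1) or down (-1); pitch>0 points down
    z=np.array([np.cos(yaw)*np.cos(pitch),np.sin(yaw)*np.cos(pitch),-np.sin(pitch)])
    y=np.cross([0,0,1],[np.cos(yaw),np.sin(yaw),0])*-xup*-1*(1)
    y=np.cross(z,[0,0,xup]); y/=np.linalg.norm(y)
    return R.from_matrix(np.stack([np.cross(y,z),y,z],1))
E
python3 - <<'E'
from h import *
o=get_obs(); print(ori(o["qpos"]).as_matrix().round(3)); print(R.from_euler("xyz",o["eef_rot"]).as_matrix().round(3))
w=camera("wrist"); print(w["T_tool_cam"].round(3), w["camera_matrix"][0])
c=dict(np.load("top0.npz")); P=pts(c); hsv=cv2.cvtColor(c["frame"],cv2.COLOR_RGB2HSV)
m=((hsv[...,0]>108)&(hsv[...,0]<125)&(hsv[...,1]>150)&(hsv[...,2]>60)).astype(np.uint8)
k,l,s,ce=cv2.connectedComponentsWithStats(m)
for i in range(1,k):
    if s[i,4]>15: Q=P[l==i]; print(s[i],Q.min(0).round(3),Q.max(0).round(3))
for nm,yaw,q1 in(("pickside",86.4,-.3),("pickfront",-4,-.06),("place45",45,-.35),("place60",60,-.4),("place30",30,-.3),("place20",20,-.25)):
  for xu in(1,-1):
    print(nm,xu,[wristq(hor(np.radians(yaw),xu),q1,b).round(2).tolist() for b in(1.6,2.0,2.4)])
E
```

```text
Traceback (most recent call last):
  File "h.py", line 15, in ori
    return R.from_euler("ZYZYZ",[q[0],q[1]+q[2],q[3],q[4],q[5]+np.pi/2])
           ~~~~~~~~~~~~^^^^^^^^^^^^^^^^^^^^^^^^^^^^^^^^^^^^^^^^^^^^^^^^^
  File "scipy/spatial/transform/_rotation.pyx", line 1413, in scipy.spatial.transform._rotation.Rotation.from_euler
ValueError: Expected axis specification to be a non-empty string of upto 3 characters, got ZYZYZ
```

```bash
sed -i 's/return R.from_euler("ZYZYZ".*/return R.from_euler("ZYZ",[q[0],q[1]+q[2],q[3]])*R.from_euler("YZ",[q[4],q[5]+np.pi\/2])/' h.py
sed -i '/\*-xup\*-1/d' h.py
python3 - <<'E'
from h import *
o=get_obs(); print(ori(o["qpos"]).as_matrix().round(3)); print(R.from_euler("xyz",o["eef_rot"]).as_matrix().round(3))
w=camera("wrist"); print(w["T_tool_cam"].round(3), w["camera_matrix"][0])
c=dict(np.load("top0.npz")); P=pts(c); hsv=cv2.cvtColor(c["frame"],cv2.COLOR_RGB2HSV)
m=((hsv[...,0]>108)&(hsv[...,0]<125)&(hsv[...,1]>150)&(hsv[...,2]>60)).astype(np.uint8)
k,l,s,ce=cv2.connectedComponentsWithStats(m)
for i in range(1,k):
    if s[i,4]>15: Q=P[l==i]; print(s[i],Q.min(0).round(3),Q.max(0).round(3))
for nm,yaw,q1 in(("pickside",86.4,-.3),("pickfront",-4,-.06),("place45",45,-.35),("place60",60,-.4),("place30",30,-.3),("place20",20,-.25)):
  for xu in(1,-1):
    print(nm,xu,[wristq(hor(np.radians(yaw),xu),q1,b).round(2).tolist() for b in(1.6,2.0,2.4)])
E
```

```text
[[ 0.927  0.376 -0.   ]
 [ 0.376 -0.927  0.001]
 [ 0.    -0.001 -1.   ]]
[[ 0.927  0.376 -0.   ]
 [ 0.376 -0.927  0.001]
 [ 0.    -0.001 -1.   ]]
[[-0.001  0.961  0.277  0.081]
 [ 1.     0.001 -0.     0.001]
 [-0.001  0.277 -0.961 -0.16 ]
 [ 0.     0.     0.     1.   ]] [300.56727835   0.         258.62061684]
[ 312  201   47   34 1193] [ 0.487 -0.351 -0.004] [ 0.664 -0.027  1.097]
pickside 1 [[1.56, 1.81, -0.03], [1.47, 1.79, -0.44], [1.39, 1.73, -0.84]]
pickside -1 [[1.56, 1.81, 3.11], [1.47, 1.79, 2.7], [1.39, 1.73, 2.3]]
pickfront 1 [[3.47, 0.03, -1.89], [3.17, 0.43, -1.59], [3.15, 0.83, -1.58]]
pickfront -1 [[3.47, 0.03, 1.25], [3.17, 0.43, 1.55], [3.15, 0.83, 1.56]]
place45 1 [[1.58, 1.14, -0.03], [1.76, 1.18, -0.47], [1.9, 1.28, -0.88]]
place45 -1 [[1.58, 1.14, 3.11], [1.76, 1.18, 2.67], [1.9, 1.28, 2.26]]
place60 1 [[1.57, 1.45, -0.03], [1.62, 1.46, -0.43], [1.66, 1.49, -0.83]]
place60 -1 [[1.57, 1.45, 3.11], [1.62, 1.46, 2.71], [1.66, 1.49, 2.31]]
place30 1 [[1.6, 0.82, -0.04], [1.94, 0.9, -0.56], [2.17, 1.09, -0.98]]
place30 -1 [[1.6, 0.82, 3.1], [1.94, 0.9, 2.58], [2.17, 1.09, 2.16]]
place20 1 [[1.61, 0.6, -0.05], [2.12, 0.72, -0.68], [2.39, 0.98, -1.09]]
place20 -1 [[1.61, 0.6, 3.09], [2.12, 0.72, 2.46], [2.39, 0.98, 2.05]]
```

Emit:
play_rows(
  motion=[
    [[0.1, 0, -0.2, 0, 0, 0, 1], [0.3, -0.1, -0.4, 0, 0, 0, 1], [0.5, -0.2, -0.6, 0, 0, 0, 1], [0.7, -0.3, -0.7, 0, 0, 0, 1], [0.85, -0.4, -0.7, 0, 0, 0, 1], [0.85, -0.5, -0.7, 0, 0, 0, 1], [0.85, -0.6, -0.7, 0, 0, 0, 1], [0.85, -0.6, -0.7, 0, 0, 0, 1], [0.85, -0.6, -0.7, 0, 0, 0, 1]],
  ],
)

```text
time_s: 1.05
ee_pos: [0.3475, -0.2903, 0.3997]
eef_rot: [3.141, -0.0, 0.387]
force: [0.0, -0.5, -0.6]
grip_width: 0.0938
grip_force: 0.0
```

Run:
```python
from h import *
import json
o=get_obs(); print(o["qpos"].round(4).tolist(),o["ee_pos"].round(4),o["time_s"])
c=camera("wrist"); save(c,"w1.png")
T=np.eye(4);T[:3,:3]=R.from_euler("xyz",o["eef_rot"]).as_matrix();T[:3,3]=o["ee_pos"]; T=T@c["T_tool_cam"]; c["T"]=T
np.savez("w1.npz",**{k:np.array(v) for k,v in c.items()})
```

```text
[-0.7768, 0.0042, 1.4622, -0.0001, 1.6744, 0.4069] [ 0.3475 -0.2903  0.3997] 1.05
```

View pics/w1.png

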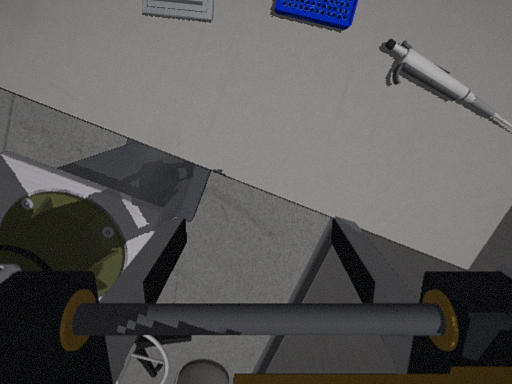

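The wrist picture shows the tray edge at (178,8) and the rack at (315,8), so the camera needs to move further along +x.

Emit:
play_rows(
  motion=[
    [[0.2, -0.1, -0.1, 0, 0, 0, 1], [0.4, -0.2, -0.2, 0, 0, 0, 1], [0.6, -0.3, -0.2, 0, 0, 0, 1], [0.75, -0.44, -0.2, 0, 0, 0, 1], [0.83, -0.44, -0.2, 0, 0, 0, 1], [0.83, -0.44, -0.2, 0, 0, 0, 1], [0.83, -0.44, -0.2, 0, 0, 0, 1]],
  ],
)

```text
time_s: 1.8
ee_pos: [0.4989, -0.1112, 0.4482]
eef_rot: [-3.14, 0.002, 0.386]
force: [-0.2, -0.1, 0.9]
grip_width: 0.0942
grip_force: 0.0
```

```bash
cat >> h.py <<'E'
def wrist(name):
    o=get_obs(); c=camera("wrist"); save(c,name+".png")
    T=np.eye(4);T[:3,:3]=R.from_euler("xyz",o["eef_rot"]).as_matrix();T[:3,3]=o["ee_pos"]; c["T"]=T@c["T_tool_cam"]
    np.savez(name+".npz",**{k:np.array(v) for k,v in c.items()}); return o,c
def comps(c,lo,hi,lab="",amin=60):
    P=pts(c); z=P[...,2]
    m=(abs(P[...,0]-.55)<.25)&(abs(P[...,1]+.05)<.3)&(c["z_map"]>0)&(z>lo)&(z<hi)
    k,l,s,ce=cv2.connectedComponentsWithStats(m.astype(np.uint8))
    for i in range(1,k):
        if s[i,4]>amin:
            Q=P[l==i]; r=cv2.minAreaRect((Q[:,:2]*1000).astype(np.float32))
            print(lab,s[i],np.round(r[0],1),np.round(r[1],1),round(r[2],1),"medz",np.median(Q[:,2]).round(4))
E
python3 - <<'E'
from h import *
o,c=wrist("w2"); print(o["qpos"].round(4).tolist(),o["ee_pos"].round(4),o["time_s"])
for lo,hi,n in((.2,.225,"cup"),(.006,.02,"tray"),(.12,.146,"spout"),(.147,.158,"shoulder"),(.02,.07,"low"),(.09,.12,"hi")): comps(c,lo,hi,n)
E
```

```text
[-0.2909, 0.1538, 1.1932, -0.0002, 1.7968, 0.8937] [ 0.4989 -0.1112  0.4482] 1.8
cup [ 219    0   60   63 2434] [644.3 -40. ] [56.  56.4] 85.8 medz 0.2114
tray [180   3  26  30  74] [652.5  68.7] [27.6 60.6] 68.5 medz 0.0133
tray [ 218   20   70  122 4378] [597.9 -55.4] [217.7 115.8] 16.8 medz 0.0104
tray [353  30  50  43 129] [ 726.6 -251.1] [113.1  14.7] 73.8 medz 0.0126
tray [140  44  13  30  90] [562. 136.] [ 3.5 54. ] 88.6 medz 0.013
tray [327  91  14  46  85] [ 603.4 -223.6] [85.2  3.5] 10.8 medz 0.0136
tray [ 331   93   72   55 1902] [ 615.9 -285.8] [ 82.6 119.3] 10.1 medz 0.0186
spout [229  56  47  58 381] [588.4 -66.7] [78.2 66.1] 24.3 medz 0.1373
shoulder [225  28  55  42 531] [630.3 -54.5] [40.2 79.2] 42.1 medz 0.1492
low [170   0  34  31 607] [651.5  75.3] [35.6 60.6] 52.2 medz 0.0574
low [315   0  18  11 118] [ 755.4 -122. ] [26.  11.5] 87.4 medz 0.0434
low [354   0  65  73 888] [ 734.  -244.3] [135.6  57.7] 55.1 medz 0.0579
low [ 372    0   76   65 2713] [ 769.7 -265.3] [110.   69.2] 81.5 medz 0.0625
low [303  17  24  27 464] [ 714.7 -126.2] [35.4 33.5] 64.0 medz 0.0491
low [ 100   25   50   49 1517] [563.4 163.4] [57.5 55.9] 86.2 medz 0.0609
low [430  50  22  19 220] [ 755.6 -346.6] [28.9  6.8] 0.1 medz 0.0462
low [329  91  76  58 588] [ 614.6 -284.7] [ 87.  126.3] 10.2 medz 0.0221
hi [166   0  25  16 324] [651.8  81.7] [20.1 36. ] 22.9 medz 0.096
```

View pics/w2.png

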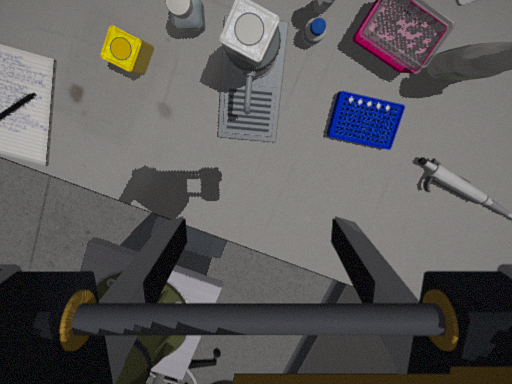

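The wrist view shows the cup at (250,33), the spout tip at about (248,105), the grille at about (250,105) and the rack at (366,120). The depth rectangles match the given dimensions. Next I'll fit the arm geometry and check the flip postures.

```bash
cat >> h.py <<'E'
YS=np.radians(16.8); XS=np.array([np.cos(YS),np.sin(YS)]); O=np.array([.5979,-.0554])+.049*XS
E
python3 - <<'E'
from h import *
c=dict(np.load("w2.npz")); P=pts(c).reshape(-1,3)
s=P[(P[:,2]>.128)&(P[:,2]<.143)&(abs(P[:,0]-.57)<.06)&(abs(P[:,1]+.06)<.05)]
r=s[:,:2]-O; sx=r@XS; sy=-r[:,0]*XS[1]+r[:,1]*XS[0]; print("spout x",np.percentile(sx,[0,2,10]),"y",np.median(sy[sx<-55]),len(s), "tip",O-.098*XS)
t=P[(P[:,2]>.147)&(P[:,2]<.153)]; r=t[:,:2]-O; ra=np.hypot(*r.T); print("shoulder outer r by octant",[np.percentile(ra[(np.degrees(np.arctan2(r[:,1],r[:,0]))//30==k)&(ra<.05)],98).round(4) for k in range(-6,6) if ((np.degrees(np.arctan2(r[:,1],r[:,0]))//30==k)&(ra<.05)).sum()>20])
q=np.array([[.30048,1.52159],[.0042,1.4622],[.1538,1.1932]])
p=np.array([[np.hypot(.20689,-.50934),.22388],[np.hypot(.3475,-.2903),.3997],[np.hypot(.4989,-.1112),.4482]])
A=[];b=[]
for (a,e),(r_,z_) in zip(q,p):
    B=a+e
    A+= [[np.sin(a),np.sin(B),np.cos(B),1,0],[np.cos(a),np.cos(B),-np.sin(B),0,1]]; b+=[r_,z_]
x,res,rk,sv=np.linalg.lstsq(np.array(A),np.array(b),rcond=None); print("L1 L2 e r0 h-d",x.round(4),res,sv)
E
```

```text
spout x [-0.09992258 -0.09703026 -0.09073158] y nan 325 tip [ 0.55099134 -0.06956256]
shoulder outer r by octant [np.float64(0.0392), np.float64(0.0396), np.float64(0.0395), np.float64(0.0393), np.float64(0.0394), np.float64(0.0394)]
L1 L2 e r0 h-d [ 0.4193  0.4478  0.039   0.0016 -0.0275] [7.81658465e-10] [2.98739943 2.4370548  0.24771233 0.24650338 0.11867278]
  return _methods._mean(a, axis=axis, dtype=dtype,
  ret = ret.dtype.type(ret / rcount)
```

```bash
cat >> h.py <<'E'
L1,L2,E,R0=.4193,.4478,.039,.0016
def ik(p,Rd,d=.27,h=None):
    h=d-.0275 if h is None else h
    w=np.array(p)-d*Rd.as_matrix()[:,2]; q1=np.arctan2(w[1],w[0]); r=np.hypot(w[0],w[1])-R0; z=w[2]-h
    L=np.hypot(L2,E); g=np.arctan2(E,L2); D=np.hypot(r,z)
    be=np.pi-np.arccos((L1**2+L**2-D*D)/(2*L1*L)); th=np.arctan2(r,z)
    a=th-np.arctan2(L*np.sin(be),L1+L*np.cos(be)); q3=be-g
    return np.array([q1,a,q3,*wristq(Rd,q1,a+q3)])
def cmd(p,Rd,full=True):
    o=get_obs(); R0_=R.from_euler("xyz",o["eef_rot"])
    print("shift",(R0_.inv().apply(np.array(p)-o["ee_pos"])/.25).round(3),"turn",((R0_.inv()*Rd).as_rotvec()/(2*np.pi)).round(4),"deg",np.degrees((R0_.inv()*Rd).magnitude()).round(1))
E
python3 - <<'E'
from h import *
o=get_obs()
Yp=np.radians(85.8); Rp=hor(Yp,-1); Z=Rp.as_matrix()[:,2]
C=np.array([.6443,-.040,.166])
tip=np.array([*(O-.098*XS),.058])
for d in(.22,.27,.32):
  print("d",d)
  for n,p,Rd in(("stand",C-.11*Z,Rp),("stand.2",C-.11*Z+[-.05,0,.1],Rp),("pick",C,Rp),("lift",C+[0,0,.05],Rp),("liftback",C+[0,0,.05]-.1*Z,Rp),
     ("place45",tip,hor(np.radians(45),1)),("place45up",tip+[-.1,-.1,.2],hor(np.radians(45),1)),("place60",tip,hor(np.radians(60),1))):
    print(n,p.round(3),ik(p,Rd,d).round(2))
E
```

```text
d 0.22
stand [ 0.636 -0.15   0.166] [-0.54  0.99  1.1   1.33  1.97  2.57]
stand.2 [ 0.586 -0.15   0.266] [-0.57  0.77  1.25  1.34  2.02  2.64]
pick [ 0.644 -0.04   0.166] [-0.39  0.91  1.26  1.39  1.83  2.52]
lift [ 0.644 -0.04   0.216] [-0.39  0.83  1.26  1.41  1.84  2.59]
liftback [ 0.637 -0.14   0.216] [-0.52  0.91  1.12  1.36  1.97  2.64]
place45 [ 0.551 -0.07   0.058] [-0.52  0.81  1.91  1.82  1.46 -1.16]
place45up [ 0.451 -0.17   0.258] [-0.83  0.33  1.99  1.54  1.61 -0.74]
place60 [ 0.551 -0.07   0.058] [-0.53  0.86  1.75  1.56  1.58 -1.04]
d 0.27
stand [ 0.636 -0.15   0.166] [-0.6   1.12  0.98  1.29  2.02  2.55]
stand.2 [ 0.586 -0.15   0.266] [-0.64  0.88  1.17  1.29  2.06  2.59]
pick [ 0.644 -0.04   0.166] [-0.46  1.02  1.18  1.33  1.88  2.47]
lift [ 0.644 -0.04   0.216] [-0.46  0.94  1.2   1.36  1.89  2.54]
liftback [ 0.637 -0.14   0.216] [-0.59  1.03  1.02  1.32  2.02  2.6 ]
place45 [ 0.551 -0.07   0.058] [-0.63  0.93  1.89  1.72  1.52 -1.25]
place45up [ 0.451 -0.17   0.258] [-0.95  0.44  1.99  1.45  1.68 -0.86]
place60 [ 0.551 -0.07   0.058] [-0.63  0.98  1.7   1.48  1.62 -1.11]
d 0.32
stand [ 0.636 -0.15   0.166] [-0.65  1.26  0.82  1.26  2.07  2.55]
stand.2 [ 0.586 -0.15   0.266] [-0.69  1.01  1.05  1.24  2.11  2.55]
pick [ 0.644 -0.04   0.166] [-0.52  1.14  1.07  1.29  1.93  2.44]
lift [ 0.644 -0.04   0.216] [-0.52  1.06  1.1   1.31  1.94  2.5 ]
liftback [ 0.637 -0.14   0.216] [-0.64  1.17  0.88  1.28  2.07  2.59]
place45 [ 0.551 -0.07   0.058] [-0.74  1.05  1.84  1.62  1.56 -1.32]
place45up [ 0.451 -0.17   0.258] [-1.05  0.57  1.95  1.35  1.73 -0.97]
place60 [ 0.551 -0.07   0.058] [-0.73  1.1   1.62  1.39  1.65 -1.16]
```

Run:
```python
from h import *
Yp=np.radians(85.8)
C=np.array([.6443,-.040,.172])
tip=np.array([*(O-.098*XS),.052])
for d in(.22,.3):
 for t in(0,10,20,30):
  Rp=hor(Yp,-1,-np.radians(t)); Z=Rp.as_matrix()[:,2]
  print(d,t,*[n+str(ik(p,Rd,d).round(2).tolist()) for n,p,Rd in(("stand",C-.1*Z,Rp),("pick",C,Rp),("lift",C+[0,0,.045],Rp),
     ("place45",tip,hor(np.radians(45),1,np.radians(t))),("place55",tip,hor(np.radians(55),1,np.radians(t))))],sep="\n ")
```

```text
0.22
 0
 stand[-0.52, 0.97, 1.12, 1.33, 1.96, 2.57]
 pick[-0.39, 0.9, 1.26, 1.39, 1.83, 2.53]
 lift[-0.39, 0.83, 1.26, 1.41, 1.85, 2.59]
 place45[-0.52, 0.82, 1.9, 1.82, 1.46, -1.17]
 place55[-0.53, 0.86, 1.8, 1.64, 1.53, -1.09]
0.22
 10
 stand[-0.52, 1.05, 1.11, 1.47, 2.04, 2.56]
 pick[-0.39, 0.96, 1.26, 1.52, 1.93, 2.52]
 lift[-0.39, 0.89, 1.27, 1.55, 1.93, 2.58]
 place45[-0.51, 0.73, 1.93, 1.73, 1.29, -1.08]
 place55[-0.52, 0.77, 1.82, 1.55, 1.38, -1.02]
0.22
 20
 stand[-0.5, 1.13, 1.1, 1.6, 2.11, 2.56]
 pick[-0.37, 1.01, 1.25, 1.66, 2.02, 2.52]
 lift[-0.37, 0.94, 1.27, 1.69, 2.01, 2.58]
 place45[-0.49, 0.65, 1.94, 1.63, 1.12, -0.97]
 place55[-0.5, 0.69, 1.84, 1.45, 1.23, -0.92]
0.22
 30
 stand[-0.47, 1.21, 1.1, 1.75, 2.19, 2.57]
 pick[-0.35, 1.07, 1.25, 1.81, 2.11, 2.54]
 lift[-0.35, 0.99, 1.28, 1.84, 2.1, 2.6]
 place45[-0.46, 0.57, 1.93, 1.48, 0.97, -0.82]
 place55[-0.47, 0.62, 1.84, 1.32, 1.09, -0.79]
0.3
 0
 stand[-0.62, 1.18, 0.92, 1.27, 2.04, 2.54]
 pick[-0.5, 1.08, 1.13, 1.31, 1.91, 2.46]
 lift[-0.5, 1.01, 1.15, 1.33, 1.92, 2.52]
 place45[-0.69, 1.01, 1.85, 1.66, 1.55, -1.3]
 place55[-0.69, 1.05, 1.72, 1.49, 1.6, -1.2]
0.3
 10
 stand[-0.61, 1.29, 0.88, 1.4, 2.11, 2.54]
 pick[-0.49, 1.17, 1.1, 1.43, 2.0, 2.45]
 lift[-0.49, 1.09, 1.13, 1.46, 2.01, 2.51]
 place45[-0.68, 0.88, 1.91, 1.61, 1.37, -1.22]
 place55[-0.68, 0.92, 1.78, 1.43, 1.44, -1.13]
0.3
 20
 stand[-0.59, 1.4, 0.83, 1.55, 2.19, 2.56]
 pick[-0.48, 1.25, 1.07, 1.57, 2.1, 2.46]
 lift[-0.48, 1.17, 1.11, 1.59, 2.1, 2.51]
 place45[-0.65, 0.76, 1.95, 1.54, 1.2, -1.11]
 place55[-0.66, 0.81, 1.82, 1.35, 1.29, -1.03]
0.3
 30
 stand[-0.56, 1.51, 0.79, 1.71, 2.26, 2.6]
 pick[-0.45, 1.33, 1.04, 1.72, 2.19, 2.49]
 lift[-0.45, 1.24, 1.1, 1.74, 2.18, 2.53]
 place45[-0.6, 0.64, 1.97, 1.43, 1.04, -0.95]
 place55[-0.61, 0.7, 1.84, 1.25, 1.15, -0.9]
```

Run:
```python
from h import *
from scipy.spatial.transform import Slerp
o=get_obs(); Ra=R.from_euler("xyz",o["eef_rot"]); 
tgt=np.array([.45,-.22,.30])
for yaw in (60,75):
  Rb=hor(np.radians(yaw),-1); S=Slerp([0,1],R.concatenate([Ra,Rb]))
  cmd(tgt,Rb)
  for d in(.22,.3):
    for f in np.linspace(0,1,6): print(d,f.round(1),ik(o["ee_pos"]+f*(tgt-o["ee_pos"]),S(f),d).round(2))
```

```text
shift [-0.341  0.329  0.595] turn [ 0.2929 -0.1005  0.2926] deg 153.4
0.22 0.0 [-0.22  0.15  1.19 -0.    1.8   0.97]
0.22 0.2 [-0.37  0.29  1.13  0.26  2.02  1.27]
0.22 0.4 [-0.51  0.38  1.17  0.57  2.12  1.61]
0.22 0.6 [-0.65  0.44  1.3   0.87  2.12  1.96]
0.22 0.8 [-0.77  0.45  1.49  1.14  2.03  2.27]
0.22 1.0 [-0.88  0.43  1.71  1.37  1.87  2.54]
0.3 0.0 [-0.22  0.15  1.19 -0.    1.8   0.97]
0.3 0.2 [-0.4   0.35  1.07  0.25  2.03  1.24]
0.3 0.4 [-0.57  0.5   1.07  0.54  2.15  1.55]
0.3 0.6 [-0.73  0.59  1.18  0.81  2.16  1.87]
0.3 0.8 [-0.88  0.62  1.39  1.05  2.08  2.15]
0.3 1.0 [-1.01  0.62  1.64  1.25  1.94  2.39]
shift [-0.341  0.329  0.595] turn [ 0.2655 -0.132   0.2652] deg 143.2
0.22 0.0 [-0.22  0.15  1.19 -0.    1.8   0.97]
0.22 0.2 [-0.35  0.3   1.12  0.21  2.04  1.24]
0.22 0.4 [-0.48  0.41  1.12  0.48  2.19  1.57]
0.22 0.6 [-0.6   0.49  1.21  0.77  2.23  1.92]
0.22 0.8 [-0.72  0.53  1.37  1.04  2.18  2.26]
0.22 1.0 [-0.83  0.53  1.55  1.26  2.06  2.55]
0.3 0.0 [-0.22  0.15  1.19 -0.    1.8   0.97]
0.3 0.2 [-0.37  0.36  1.05  0.2   2.05  1.22]
0.3 0.4 [-0.52  0.53  1.    0.45  2.21  1.52]
0.3 0.6 [-0.67  0.65  1.06  0.72  2.27  1.85]
0.3 0.8 [-0.81  0.71  1.22  0.95  2.23  2.16]
0.3 1.0 [-0.94  0.73  1.43  1.15  2.12  2.42]
```

Emit:
play_rows(
  motion=[
    [[-0.1, 0.1, 0.15, 0.04, -0.02, 0.04, 1], [-0.2, 0.2, 0.3, 0.06, -0.03, 0.06, 1], [-0.3, 0.3, 0.45, 0.08, -0.04, 0.08, 1], [-0.34, 0.33, 0.6, 0.12, -0.06, 0.12, 1], [-0.34, 0.33, 0.6, 0.2, -0.1, 0.2, 1], [-0.34, 0.33, 0.6, 0.2, -0.1, 0.2, 1], [-0.34, 0.33, 0.6, 0.2, -0.1, 0.2, 1], [-0.34, 0.33, 0.6, 0.2, -0.1, 0.2, 1], [-0.34, 0.33, 0.6, 0.2, -0.1, 0.2, 1], [-0.34, 0.33, 0.6, 0.2, -0.1, 0.2, 1]],
  ],
)

```text
time_s: 2.85
ee_pos: [0.4498, -0.2208, 0.2994]
eef_rot: [-2.38, 0.845, -0.377]
force: [0.1, 1.2, 0.4]
grip_width: 0.0937
grip_force: 0.0
```

Run:
```python
from h import *
o=get_obs(); q=o["qpos"]; print(q.round(3))
Rm=R.from_euler("xyz",o["eef_rot"]); print("ori err",(ori(q).inv()*Rm).magnitude())
a,B=q[1],q[1]+q[2]
rad=R0+L1*np.sin(a)+L2*np.sin(B)+E*np.cos(B); z=L1*np.cos(a)+L2*np.cos(B)-E*np.sin(B)
W=np.array([rad*np.cos(q[0]),rad*np.sin(q[0]),z-.0275]); zt=Rm.as_matrix()[:,2]
# ee = W + d*(zt + ez)
v=zt+[0,0,1]; D=o["ee_pos"]-W; d=D@v/(v@v); print("d",d,"resid",D-d*v)
Rp=hor(np.radians(85.8),-1);C=np.array([.6443,-.04,.168]);Z=Rp.as_matrix()[:,2]
for p in(C-.1*Z,C,C+[0,0,.045]): print(ik(p,Rp,d).round(3))
```

```text
[-0.755  0.616  1.198  0.598  2.24   1.694]
ori err 3.342213888644167e-16
d 0.26646726929021325 resid [ 0.02914172  0.01383885 -0.00841657]
[-0.581  1.095  1.015  1.293  2.001  2.542]
[-0.455  1.008  1.191  1.339  1.877  2.477]
[-0.455  0.937  1.203  1.358  1.89   2.538]
```

```bash
cat >> h.py <<'E'
def wb(q,ee): # basis: ee-W = d*(zt+ez)+ox*(x5+rad)+oy*(y5-lat)
    a,B=q[1],q[1]+q[2]
    rad=R0+L1*np.sin(a)+L2*np.sin(B)+E*np.cos(B); z=L1*np.cos(a)+L2*np.cos(B)-E*np.sin(B)
    u=np.array([np.cos(q[0]),np.sin(q[0]),0]); W=rad*u+[0,0,z-.0275]
    M=(R.from_euler("ZYZ",[q[0],B,q[3]])*R.from_euler("Y",q[4])).as_matrix()
    return np.array(ee)-W, np.stack([M[:,2]+[0,0,1],M[:,0]+u],1)
E
python3 - <<'E'
from h import *
o=get_obs(); D,A=wb(o["qpos"],o["ee_pos"])
x,res,_,_=np.linalg.lstsq(A,D,rcond=None); print("d,ox",x,"resid",D-A@x)
E
```

```text
d,ox [ 0.26531399 -0.01672216] resid [0.02925847 0.00640933 0.00366014]
```

```bash
cat > fit.py <<'E'
from h import *
import json
def rows(q):
    a,B=q[1],q[1]+q[2]; ez=np.array([0,0,1.])
    Z1=R.from_euler("Z",q[0]).as_matrix(); A1=R.from_euler("ZY",[q[0],a]).as_matrix(); A2=R.from_euler("ZY",[q[0],B]).as_matrix()
    M=(R.from_euler("ZYZ",[q[0],B,q[3]])*R.from_euler("Y",q[4])).as_matrix()
    return np.stack([A1[:,2],A2[:,2],A2[:,0],Z1[:,0],ez,Z1[:,1],M[:,2],M[:,0],M[:,1]],1) # L1 L2 e r0 h s d ox oy
data=[([-1.25157878,.300476,1.521591,0,1.320682,-.06658],[.20689,-.50934,.22388]),([-.7768,.0042,1.4622,-.0001,1.6744,.4069],[.3475,-.2903,.3997]),([-.2909,.1538,1.1932,-.0002,1.7968,.8937],[.4989,-.1112,.4482])]
try: data+=json.load(open("log.json"))
except: pass
def log():
    o=get_obs(); L=[]
    try: L=json.load(open("log.json"))
    except: pass
    L.append((o["qpos"].tolist(),o["ee_pos"].tolist())); json.dump(L,open("log.json","w")); data.append(L[-1])
def fit():
    A=np.vstack([rows(q) for q,_ in data]); b=np.hstack([p for _,p in data])
    reg=1e-4; x=np.linalg.lstsq(np.vstack([A,reg*np.eye(9)]),np.hstack([b,np.zeros(9)]),rcond=None)[0]
    return x, np.abs(A@x-b).max()
E
python3 - <<'E'
from fit import *
log(); x,r=fit(); print(x.round(4),r)
E
```

```text
[ 0.4241  0.4475  0.0409  0.0079  0.2229  0.0482  0.2533  0.0079 -0.0116] 1.1372362635389544e-05
```

Emit:
play_rows(
  motion=[
    [[0, 0, 0, 0.02, 0, 0.02, 1], [0, 0, 0, 0.05, -0.02, 0.05, 1], [0, 0, 0, 0.06, -0.03, 0.06, 1], [0, 0, 0, 0.06, -0.03, 0.06, 1]],
  ],
)

```text
time_s: 3.25
ee_pos: [0.4496, -0.2209, 0.2993]
eef_rot: [-2.174, 1.254, -0.578]
force: [0.2, 0.5, 0.2]
grip_width: 0.0938
grip_force: 0.0
```

Run:
```python
from fit import *
log(); x,r=fit(); print(x.round(4),r); o=get_obs(); print(o["qpos"].round(3),o["ee_pos"],R.from_euler("xyz",o["eef_rot"]).as_matrix().round(2))
```

```text
[ 0.4241  0.4475  0.0409  0.      0.2212  0.0366  0.2516  0.     -0.    ] 1.3309062736610588e-05
[-0.862  0.645  1.338  0.945  2.234  2.163] [ 0.44956676 -0.22085088  0.29926342] [[ 0.26 -0.97 -0.  ]
 [-0.17 -0.05  0.98]
 [-0.95 -0.26 -0.18]]
```

```bash
cat >> h.py <<'E'
def ik(p,Rd,d=.2516):
    L1,L2,E,h,s=.4241,.4475,.0409,.2212,.0366
    w=np.array(p)-d*Rd.as_matrix()[:,2]; rho=np.hypot(w[0],w[1]); r=np.sqrt(rho**2-s*s)
    q1=np.arctan2(w[1],w[0])-np.arctan2(s,r); z=w[2]-h
    L=np.hypot(L2,E); g=np.arctan2(E,L2); D=np.hypot(r,z)
    be=np.pi-np.arccos((L1**2+L**2-D*D)/(2*L1*L)); th=np.arctan2(r,z)
    a=th-np.arctan2(L*np.sin(be),L1+L*np.cos(be)); q3=be-g
    return np.array([q1,a,q3,*wristq(Rd,q1,a+q3)])
E
python3 - <<'E'
from h import *
o=get_obs(); print((ik(o["ee_pos"],R.from_euler("xyz",o["eef_rot"]))-o["qpos"]).round(4))
C=np.array([.6443,-.04,.168])
for yaw in(65,75,85.8):
 for t in(0,-10,15):
  Rp=hor(np.radians(yaw),-1,-np.radians(t));Z=Rp.as_matrix()[:,2]
  print(yaw,t,*[ik(p,Rp).round(2).tolist() for p in(C-.09*Z,C,C+[0,0,.045])])
tip=np.array([*(O-.098*XS),.056])
for yaw in(30,45,60): print(yaw,ik(tip,hor(np.radians(yaw),1)).round(2), ik(tip+[0,0,.05],hor(np.radians(yaw),1)).round(2))
E
```

```text
[ 0.     -0.     -0.0002  0.0001  0.0001  0.0002]
65 0 [-0.67, 0.83, 1.5, 1.41, 1.74, 2.37] [-0.52, 0.82, 1.53, 1.51, 1.63, 2.36] [-0.52, 0.74, 1.54, 1.51, 1.64, 2.43]
65 -10 [-0.66, 0.73, 1.51, 1.29, 1.64, 2.44] [-0.52, 0.74, 1.54, 1.39, 1.52, 2.43] [-0.52, 0.67, 1.53, 1.38, 1.53, 2.51]
65 15 [-0.65, 1.0, 1.46, 1.57, 1.91, 2.28] [-0.51, 0.94, 1.5, 1.69, 1.82, 2.3] [-0.51, 0.85, 1.52, 1.7, 1.81, 2.36]
75 0 [-0.64, 0.93, 1.31, 1.33, 1.87, 2.44] [-0.51, 0.89, 1.39, 1.41, 1.76, 2.42] [-0.51, 0.81, 1.39, 1.42, 1.77, 2.49]
75 -10 [-0.63, 0.83, 1.32, 1.21, 1.78, 2.49] [-0.51, 0.82, 1.4, 1.28, 1.66, 2.47] [-0.51, 0.75, 1.39, 1.29, 1.68, 2.54]
75 15 [-0.63, 1.08, 1.27, 1.51, 2.01, 2.4] [-0.5, 1.0, 1.36, 1.59, 1.92, 2.38] [-0.5, 0.92, 1.39, 1.61, 1.92, 2.45]
85.8 0 [-0.6, 1.04, 1.08, 1.28, 2.02, 2.53] [-0.49, 0.97, 1.22, 1.32, 1.9, 2.48] [-0.49, 0.9, 1.23, 1.34, 1.92, 2.54]
85.8 -10 [-0.6, 0.95, 1.1, 1.15, 1.94, 2.54] [-0.48, 0.9, 1.24, 1.19, 1.81, 2.49] [-0.48, 0.83, 1.23, 1.21, 1.84, 2.56]
85.8 15 [-0.59, 1.17, 1.05, 1.47, 2.13, 2.53] [-0.48, 1.07, 1.21, 1.52, 2.04, 2.48] [-0.48, 0.99, 1.23, 1.54, 2.05, 2.54]
30 [-0.63  0.85  2.05  1.98  1.47 -1.35] [-0.63  0.71  2.1   1.97  1.44 -1.27]
45 [-0.67  0.89  1.9   1.68  1.53 -1.22] [-0.67  0.76  1.94  1.68  1.52 -1.13]
60 [-0.67  0.94  1.72  1.44  1.64 -1.1 ] [-0.67  0.83  1.76  1.45  1.65 -1.02]
```

Run:
```python
from h import *
C=np.array([.6443,-.04,.168])
Rp=hor(np.radians(80),-1);Z=Rp.as_matrix()[:,2]; p=C-.095*Z; print(p,ik(p,Rp).round(2)); cmd(p,Rp)
```

```text
[ 0.62780342 -0.13355674  0.168     ] [-0.63  0.98  1.2   1.3   1.94  2.48]
shift [ 0.625 -0.571  0.435] turn [ 0.0316 -0.0243  0.0442] deg 21.4
```

Emit:
play_rows(
  motion=[
    [[0.08, -0.08, 0.06, 0.016, -0.012, 0.022, 1], [0.2, -0.18, 0.14, 0.03, -0.024, 0.044, 1], [0.32, -0.29, 0.22, 0.0316, -0.0243, 0.0442, 1], [0.44, -0.4, 0.3, 0.0316, -0.0243, 0.0442, 1], [0.55, -0.5, 0.38, 0.0316, -0.0243, 0.0442, 1], [0.6, -0.55, 0.42, 0.0316, -0.0243, 0.0442, 1], [0.625, -0.571, 0.435, 0.0316, -0.0243, 0.0442, 1], [0.625, -0.571, 0.435, 0.0316, -0.0243, 0.0442, 1]],
  ],
)

```text
time_s: 4.05
ee_pos: [0.6283, -0.132, 0.168]
eef_rot: [-2.371, 1.566, -0.969]
force: [-0.1, -0.6, 0.4]
grip_width: 0.0941
grip_force: 0.0
```

Run:
```python
from h import *
C=np.array([.6443,-.04,.168])
o=get_obs(); print(o["ee_pos"],o["qpos"].round(3))
Rp=hor(np.radians(85.8),-1); cmd(C,Rp)
c=camera("side"); 
o,w=wrist("w3")
cv2.imwrite("pics/s3.png",np.hstack([c["frame"][100:340,150:450,::-1],cv2.resize(w["frame"],(320,240))[...,::-1]]))
```

```text
[ 0.62833439 -0.13195989  0.1680303 ] [-0.628  0.981  1.194  1.294  1.942  2.48 ]
shift [-0.001 -0.001  0.373] turn [-0.0152 -0.0006  0.0005] deg 5.5
```

View pics/s3.png

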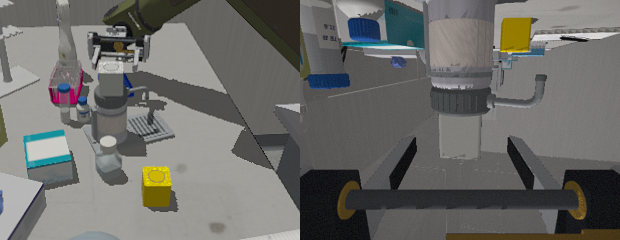

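The fingers straddle the cup at its height: it shows between the fingers in the wrist half, at about (460,135). I'll advance and grip.

Emit:
play_rows(
  motion=[
    [[0, 0, 0.06, -0.015, 0, 0, 1], [0, 0, 0.14, -0.015, 0, 0, 1], [0, 0, 0.22, -0.015, 0, 0, 1], [0, 0, 0.3, -0.015, 0, 0, 1], [0, 0, 0.35, -0.015, 0, 0, 1], [0, 0, 0.373, -0.015, 0, 0, 1], [0, 0, 0.373, -0.015, 0, 0, 1], [0, 0, 0.373, -0.015, 0, 0, 1]],
  ],
)

```text
time_s: 4.95
ee_pos: [0.6442, -0.0395, 0.1682]
eef_rot: [-2.438, 1.565, -0.941]
force: [-0.7, -0.2, 0.8]
grip_width: 0.0939
grip_force: 0.0
```

Emit:
play_rows(
  motion=[
    [[0, 0, 0, 0, 0, 0, 0.3], [0, 0, 0, 0, 0, 0, 0], [0, 0, 0, 0, 0, 0, 0], [0, 0, 0, 0, 0, 0, 0], [0, 0, 0, 0, 0, 0, 0], [0, 0, 0, 0, 0, 0, 0], [0, 0, 0, 0, 0, 0, 0]],
  ],
  grip_force=12,
)

```text
time_s: 5.65
ee_pos: [0.6442, -0.0391, 0.1682]
eef_rot: [-2.453, 1.565, -0.955]
force: [0.3, 0.3, 0.2]
grip_width: 0.0563
grip_force: 12.0
```

Run:
```python
from h import *
o=get_obs(); print(o["ee_pos"],o["qpos"].round(3),o["grip_width"],o["grip_force"],o["force"].round(1))
p=o["ee_pos"]
Rp=hor(np.radians(85.8),-1)
for dz,yaw in((.02,83),(.05,78)): print(ik(p+[0,0,dz],hor(np.radians(yaw),-1)).round(3)); cmd(p+[0,0,dz],hor(np.radians(yaw),-1))
```

```text
[ 0.64418659 -0.0390504   0.16817497] [-0.487  0.965  1.227  1.317  1.901  2.474] 0.0563448587936478 11.995456516742706 [0.3 0.3 0.2]
[-0.494  0.913  1.274  1.349  1.872  2.491]
shift [-0.08 -0.   -0.  ] turn [ 0.0078 -0.0006  0.0006] deg 2.8
[-0.505  0.828  1.352  1.398  1.812  2.511]
shift [-0.2   -0.001 -0.001] turn [ 0.0217 -0.0006  0.0006] deg 7.8
```

Emit:
play_rows(
  motion=[
    [[-0.03, 0, 0, 0, 0, 0, 0], [-0.08, 0, 0, 0.007, 0, 0, 0], [-0.14, 0, 0, 0.014, 0, 0, 0], [-0.2, 0, 0, 0.02, 0, 0, 0], [-0.22, 0, 0, 0.02, 0, 0, 0], [-0.22, 0, 0, 0.02, 0, 0, 0]],
  ],
)

```text
time_s: 6.25
ee_pos: [0.644, -0.0388, 0.2242]
eef_rot: [-2.217, 1.564, -0.844]
force: [0.3, -0.3, -0.5]
grip_width: 0.056
grip_force: 12.0
```

Run:
```python
from h import *
from scipy.spatial.transform import Slerp
o=get_obs(); print(o["ee_pos"],o["qpos"].round(3),o["grip_width"],o["force"].round(1))
p0=o["ee_pos"]; R0_=R.from_euler("xyz",o["eef_rot"])
R1=hor(np.radians(62),1)   # final x up, via
Rm=hor(np.radians(70),-1)*R.from_euler("z",-90,degrees=True); p1=np.array([.58,-.13,.28]); p2=np.array([.50,-.15,.26])
for a,b,A,B in((p0,p1,R0_,Rm),(p1,p2,Rm,hor(np.radians(50),1))):
    S=Slerp([0,1],R.concatenate([A,B]))
    for f in(0,.25,.5,.75,1): print(f,ik(a+f*(b-a),S(f)).round(2))
cmd(p1,Rm)
```

```text
[ 0.64403964 -0.03881679  0.22417128] [-0.503  0.822  1.343  1.392  1.82   2.518] 0.05602599855443076 [ 0.3 -0.3 -0.5]
0 [-0.5   0.82  1.34  1.39  1.82  2.52]
0.25 [-0.55  0.77  1.38  1.37  1.82  2.13]
0.5 [-0.6   0.72  1.42  1.36  1.82  1.74]
0.75 [-0.65  0.69  1.46  1.36  1.84  1.36]
1 [-0.7   0.66  1.48  1.38  1.86  0.97]
0 [-0.7   0.66  1.48  1.38  1.86  0.97]
0.25 [-0.74  0.59  1.58  1.35  1.79  0.55]
0.5 [-0.78  0.52  1.69  1.36  1.73  0.12]
0.75 [-0.82  0.48  1.79  1.4   1.69 -0.32]
1 [-0.87  0.46  1.88  1.45  1.69 -0.78]
shift [-0.223  0.178 -0.409] turn [ 0.0194  0.0184 -0.2485] deg 90.0
```

Emit:
play_rows(
  motion=[
    [[-0.12, 0, -0.02, 0, 0, 0, 0], [-0.22, 0.06, -0.1, 0.003, 0.003, -0.03, 0], [-0.22, 0.12, -0.2, 0.005, 0.005, -0.06, 0], [-0.22, 0.178, -0.3, 0.01, 0.01, -0.12, 0], [-0.22, 0.178, -0.4, 0.019, 0.018, -0.248, 0], [-0.22, 0.178, -0.4, 0.019, 0.018, -0.248, 0], [-0.22, 0.178, -0.4, 0.019, 0.018, -0.248, 0], [-0.22, 0.178, -0.4, 0.019, 0.018, -0.248, 0], [-0.22, 0.178, -0.4, 0.019, 0.018, -0.248, 0], [-0.22, 0.178, -0.4, 0.019, 0.018, -0.248, 0]],
  ],
)

```text
time_s: 7.25
ee_pos: [0.5806, -0.1278, 0.2776]
eef_rot: [-1.585, 0.212, -0.334]
force: [-0.2, 0.1, -0.9]
grip_width: 0.0558
grip_force: 12.0
```

Run:
```python
from h import *
o=get_obs(); print(o["ee_pos"],o["qpos"].round(3),o["grip_width"])
cmd([.50,-.15,.26],hor(np.radians(50),1))
```

```text
[ 0.58056745 -0.12779595  0.27763371] [-0.692  0.664  1.472  1.359  1.866  1.184] 0.055802082805851694
shift [-0.254  0.13  -0.188] turn [-0.0401  0.0537 -0.2797] deg 103.6
```

Emit:
play_rows(
  motion=[
    [[-0.06, 0.03, -0.05, -0.01, 0.01, -0.05, 0], [-0.12, 0.06, -0.1, -0.02, 0.02, -0.1, 0], [-0.2, 0.1, -0.15, -0.03, 0.04, -0.2, 0], [-0.254, 0.13, -0.188, -0.04, 0.0537, -0.28, 0], [-0.254, 0.13, -0.188, -0.04, 0.0537, -0.28, 0], [-0.254, 0.13, -0.188, -0.04, 0.0537, -0.28, 0], [-0.254, 0.13, -0.188, -0.04, 0.0537, -0.28, 0], [-0.254, 0.13, -0.188, -0.04, 0.0537, -0.28, 0], [-0.254, 0.13, -0.188, -0.04, 0.0537, -0.28, 0], [-0.254, 0.13, -0.188, -0.04, 0.0537, -0.28, 0]],
  ],
)

```text
time_s: 8.25
ee_pos: [0.4999, -0.1501, 0.2606]
eef_rot: [-1.751, -1.266, -0.478]
force: [-0.1, -0.3, -0.7]
grip_width: 0.0562
grip_force: 12.0
```

Run:
```python
from h import *
o=get_obs(); print(o["ee_pos"],o["qpos"].round(3),o["grip_width"],R.from_euler("xyz",o["eef_rot"]).as_matrix().round(3))
cmd([.50,-.15,.26],hor(np.radians(50),1))
```

```text
[ 0.49994298 -0.15007895  0.26058673] [-0.863  0.453  1.847  1.388  1.692 -0.446] 0.05624173040253688 [[ 0.266  0.751  0.604]
 [-0.138 -0.591  0.795]
 [ 0.954 -0.295 -0.054]]
shift [-0.002  0.001  0.001] turn [-0.0063  0.0097 -0.0475] deg 17.6
```

Run:
```python
from h import *
Rf=hor(np.radians(50),1); Z=Rf.as_matrix()[:,2]
tip=np.array([*(O-.098*XS),.072]); p=tip-.1*Z; print(p,ik(p,Rf).round(2),ik(tip-[0,0,.016],Rf).round(2)); cmd(p,Rf)
```

```text
[ 0.48671258 -0.146167    0.072     ] [-0.88  0.86  1.86  1.4   1.65 -1.16] [-0.67  0.9   1.84  1.6   1.56 -1.17]
shift [-0.736  0.174  0.021] turn [-0.0063  0.0097 -0.0475] deg 17.6
```

Emit:
play_rows(
  motion=[
    [[-0.04, 0.01, 0, -0.003, 0.005, -0.024, 0], [-0.12, 0.03, 0, -0.0063, 0.0097, -0.0475, 0], [-0.24, 0.06, 0.01, -0.0063, 0.0097, -0.0475, 0], [-0.36, 0.08, 0.01, -0.0063, 0.0097, -0.0475, 0], [-0.48, 0.11, 0.015, -0.0063, 0.0097, -0.0475, 0], [-0.6, 0.14, 0.02, -0.0063, 0.0097, -0.0475, 0], [-0.69, 0.16, 0.02, -0.0063, 0.0097, -0.0475, 0], [-0.72, 0.17, 0.02, -0.0063, 0.0097, -0.0475, 0], [-0.736, 0.174, 0.021, -0.0063, 0.0097, -0.0475, 0], [-0.736, 0.174, 0.021, -0.0063, 0.0097, -0.0475, 0]],
  ],
)

```text
time_s: 9.25
ee_pos: [0.4859, -0.1458, 0.0726]
eef_rot: [-1.671, -1.565, -0.598]
force: [0.7, 0.1, -1.0]
grip_width: 0.0558
grip_force: 12.0
```

Run:
```python
from h import *
Rf=hor(np.radians(50),1)
o=get_obs(); print(o["ee_pos"],o["qpos"].round(3),o["grip_width"],o["force"].round(1))
tip=np.array([*(O-.098*XS),.066]); cmd(tip,Rf)
o,w=wrist("w4"); c=camera("side"); t=camera("top")
comps(w,.07,.095,"rimW",100); comps(t,.07,.095,"rimT",20)
cv2.imwrite("pics/s4.png",np.hstack([c["frame"][100:340,150:450,::-1],cv2.resize(w["frame"],(320,240))[...,::-1]]))
```

```text
[ 0.48591273 -0.14577213  0.07263863] [-0.885  0.86   1.86   1.399  1.646 -1.15 ] 0.055809533241889954 [ 0.7  0.1 -1. ]
shift [-0.026  0.004  0.401] turn [-0.      0.0001 -0.0009] deg 0.3
rimW [235 141  19  18 300] [646.   80.9] [11.8 31.6] 18.3 medz 0.0833
rimW [411 150  29  23 546] [ 757.  -128.1] [15.7 27.5] 25.3 medz 0.0826
rimW [ 271  153   71   30 1620] [627.2 -58.3] [34.7 78.4] 43.5 medz 0.0827
rimW [489 166  23  26 433] [ 749.3 -202.9] [40.5 16.1] 14.0 medz 0.0796
rimW [  160   200   198   103 12106] [ 468.3 -167.8] [111.1  80.6] 49.7 medz 0.0815
rimW [   47   331   435    53 11066] [ 429.1 -215. ] [ 38.8 103. ] 48.8 medz 0.0908
rimW [   0  332   43   52 1805] [ 375.2 -171.5] [10.7 24.4] 4.1 medz 0.0785
rimW [ 476  332   36   52 1422] [ 479.9 -259.5] [24.3  9.4] 5.6 medz 0.0772
rimT [309 151  44  30 243] [ 763.2 -259.2] [115.9  78.9] 81.4 medz 0.082
rimT [359 164   5   9  27] [ 752.9 -346.2] [21.4  5. ] 4.0 medz 0.0802
rimT [278 246  49  50 502] [ 468.2 -170.1] [115.4 101. ] 46.8 medz 0.0844
rimT [306 272  30  37 162] [ 403.2 -228.5] [ 23.1 122.6] 54.5 medz 0.0918
rimT [318 292  22  15  96] [ 380.1 -248.4] [29.  59.5] 20.4 medz 0.0929
rimT [349 298  12  10  33] [ 378.6 -316. ] [35.9 11.6] 46.9 medz 0.0891
```

View pics/s4.png

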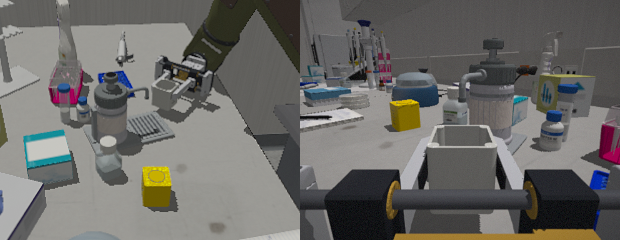

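The cup is mouth up in the gripper, at (460,150) in the wrist half, with the spout behind it at (475,85). I'll slide it under the spout now.

Emit:
play_rows(
  motion=[
    [[-0.026, 0.004, 0.05, 0, 0, -0.001, 0], [-0.026, 0.004, 0.13, 0, 0, -0.001, 0], [-0.026, 0.004, 0.21, 0, 0, -0.001, 0], [-0.026, 0.004, 0.29, 0, 0, -0.001, 0], [-0.026, 0.004, 0.35, 0, 0, -0.001, 0], [-0.026, 0.004, 0.385, 0, 0, -0.001, 0], [-0.026, 0.004, 0.4, 0, 0, -0.001, 0], [-0.026, 0.004, 0.4, 0, 0, -0.001, 0], [-0.026, 0.004, 0.4, 0, 0, -0.001, 0]],
  ],
)

```text
time_s: 10.3
ee_pos: [0.5506, -0.07, 0.0659]
eef_rot: [2.392, -1.57, 1.622]
force: [-0.2, 0.2, -0.8]
grip_width: 0.056
grip_force: 12.0
```

Run:
```python
from h import *
Rf=hor(np.radians(50),1)
tip=np.array([*(O-.098*XS),.0565]); cmd(tip,Rf)
o,w=wrist("w5"); P=pts(w).reshape(-1,3); Q=R.from_euler("xyz",o["eef_rot"]).inv().apply(P-o["ee_pos"])
m=(Q[:,0]>.012)&(Q[:,0]<.024)&(abs(Q[:,1])<.035)&(abs(Q[:,2])<.05)&(w["z_map"].ravel()>0)
print("rim tool x",np.percentile(Q[m,0],[50,95]),"y",np.percentile(Q[m,1],[1,99]),"z",np.percentile(Q[m,2],[1,99]))
s=P[(P[:,2]>.12)&(P[:,2]<.15)&(abs(P[:,0]-.57)<.06)&(abs(P[:,1]+.06)<.05)]; r=s[:,:2]-O
print("spout min sx",np.percentile(r@XS,[0.5,5]),len(s)); q=P[(P[:,2]>.098)&(P[:,2]<.125)&(np.hypot(P[:,0]-tip[0],P[:,1]-tip[1])<.02)]; print("tip tube",q.mean(0) if len(q) else None,tip,len(q),o["ee_pos"],o["force"])
```

```text
shift [-0.037 -0.     0.002] turn [0.0001 0.0001 0.0001] deg 0.1
rim tool x [0.01606358 0.01768235] y [-0.02703847  0.03368006] z [-0.0296337  0.0491925]
spout min sx [-0.10231693 -0.09934123] 4252
tip tube [ 0.54873603 -0.07251005  0.11219903] [ 0.55099134 -0.06956256  0.0565    ] 867 [ 0.55064636 -0.07004301  0.06585904] [-0.20752593  0.24639434 -0.82127128]
```

Emit:
play_rows(
  motion=[
    [[-0.01, 0, 0, 0, 0, 0, 0], [-0.022, 0, 0, 0, 0, 0, 0], [-0.032, 0, 0, 0, 0, 0, 0], [-0.038, 0, 0, 0, 0, 0, 0], [-0.038, 0, 0, 0, 0, 0, 0], [-0.038, 0, 0, 0, 0, 0, 0]],
  ],
)

```text
time_s: 10.95
ee_pos: [0.5508, -0.0698, 0.0566]
eef_rot: [2.217, -1.57, 1.797]
force: [-0.3, -0.1, -0.9]
grip_width: 0.0562
grip_force: 12.0
```

Emit:
play_rows(
  motion=[
    [[0, 0, 0, 0, 0, 0, 0.3], [0, 0, 0, 0, 0, 0, 0.5], [0, 0, 0, 0, 0, 0, 0.55], [0, 0, 0, 0, 0, 0, 0.55], [0, 0, 0, 0, 0, 0, 0.55], [0, 0, 0, 0, 0, 0, 0.55], [0, 0, 0, 0, 0, 0, 0.55]],
  ],
)

```text
time_s: 11.65
ee_pos: [0.5508, -0.0698, 0.0564]
eef_rot: [2.317, -1.57, 1.696]
force: [-0.7, -0.0, -0.5]
grip_width: 0.0726
grip_force: 0.0
```

Emit:
play_rows(
  motion=[
    [[0, 0, -0.04, 0, 0, 0, 0.55], [0, 0, -0.1, 0, 0, 0, 0.55], [0, 0, -0.18, 0, 0, 0, 0.55], [0, 0, -0.28, 0, 0, 0, 0.55], [0, 0, -0.38, 0, 0, 0, 0.55], [0, 0, -0.45, 0, 0, 0, 0.55], [0, 0, -0.48, 0, 0, 0, 0.55], [0, 0, -0.48, 0, 0, 0, 0.55]],
  ],
)

```text
time_s: 12.45
ee_pos: [0.4733, -0.1625, 0.0564]
eef_rot: [2.347, -1.57, 1.665]
force: [-0.6, -0.3, 0.4]
grip_width: 0.0728
grip_force: 0.0
```

Run:
```python
from h import *
from scipy.spatial.transform import Slerp
o,w=wrist("w6"); print(o["ee_pos"],o["qpos"].round(3),o["grip_width"],o["time_s"])
P=pts(w).reshape(-1,3); m=(P[:,2]>.066)&(P[:,2]<.08)&(np.hypot(P[:,0]-.551,P[:,1]+.0696)<.05)&(w["z_map"].ravel()>0)
Q=P[m]; r=cv2.minAreaRect((Q[:,:2]*1000).astype(np.float32)); print(r,np.percentile(Q[:,2],[5,50,95]))
R0_=R.from_euler("xyz",o["eef_rot"])
# press pose: tool down above head
a=np.array([.50,-.16,.32])
for yaw in (-90,0,90,-45):
    Rd=R.from_euler("xyz",[np.pi,0,np.radians(yaw)]); print(yaw,np.degrees((R0_.inv()*Rd).magnitude()).round(),ik([*O,.24],Rd).round(2))
cv2.imwrite("pics/w6s.png",w["frame"][...,::-1])
```

```text
[ 0.4733214  -0.16251597  0.0564034 ] [-0.929  0.902  1.837  1.359  1.659 -1.178] 0.07279595171843091 12.45
((550.0123901367188, -71.44497680664062), (57.74807357788086, 56.078269958496094), 49.45265197753906) [0.06639988 0.0705813  0.07347735]
-90 152.0 [-0.12  0.51  1.19  0.    1.44  3.02]
0 100.0 [-0.12  0.51  1.19  0.    1.44  1.45]
90 97.0 [-0.12  0.51  1.19  0.    1.44 -0.12]
-45 123.0 [-0.12  0.51  1.19 -0.    1.44  2.24]
```

View pics/w6s.png

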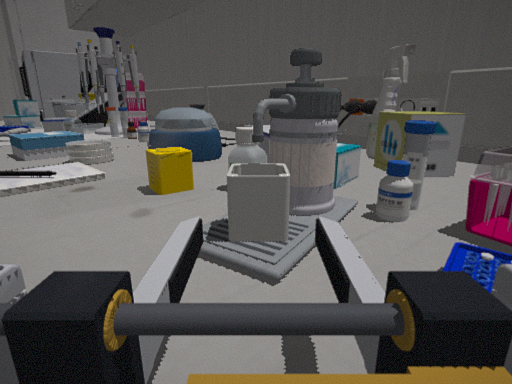

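The cup stands on the grille at (258,205), centred 2 mm from the spout tip in plan. The head at (307,58) is free. I'll raise the arm, turn the tool down and close the fingers.

Emit:
play_rows(
  motion=[
    [[0.08, 0, 0, 0, 0, 0, 0.55], [0.24, 0, 0, 0, 0, 0, 0.2], [0.42, 0, 0, 0, 0, 0, -1], [0.6, 0, 0, 0, 0, 0, -1], [0.78, 0, 0, 0, 0, 0, -1], [0.92, 0, 0, 0, 0, 0, -1], [0.98, 0, 0, 0, 0, 0, -1], [0.98, 0, 0, 0, 0, 0, -1]],
  ],
)

```text
time_s: 13.3
ee_pos: [0.4739, -0.1606, 0.3027]
eef_rot: [1.843, -1.568, 2.172]
force: [-1.0, 0.4, -0.1]
grip_width: 0.0203
grip_force: 0.0
```

Run:
```python
from h import *
from scipy.spatial.transform import Slerp
o=get_obs(); print(o["ee_pos"],o["qpos"].round(3),o["grip_width"])
A=R.from_euler("xyz",o["eef_rot"]); B=R.from_euler("xyz",[np.pi,0,np.radians(50)]); p=np.array([.52,-.12,.33]); S=Slerp([0,1],R.concatenate([A,B]))
for f in(0,.25,.5,.75,1): print(ik(o["ee_pos"]+f*(p-o["ee_pos"]),S(f)).round(2))
cmd(p,B)
```

```text
[ 0.47391246 -0.16059531  0.30271044] [-0.925  0.361  1.896  1.424  1.746 -0.702] 0.02032322265532143
[-0.92  0.36  1.9   1.42  1.75 -0.7 ]
[-0.85  0.2   1.82  1.15  1.53 -0.47]
[-0.7   0.11  1.71  0.8   1.4  -0.18]
[-0.5   0.11  1.56  0.39  1.4   0.14]
[-0.3   0.21  1.4  -0.    1.54  0.4 ]
shift [0.109 0.037 0.243] turn [ 0.0003 -0.2499  0.0005] deg 90.0
```

Emit:
play_rows(
  motion=[
    [[0.1, 0.03, 0.05, 0, -0.02, 0, -1], [0.11, 0.037, 0.15, 0, -0.06, 0, -1], [0.11, 0.037, 0.24, 0, -0.12, 0, -1], [0.11, 0.037, 0.24, 0, -0.25, 0, -1], [0.11, 0.037, 0.24, 0, -0.25, 0, -1], [0.11, 0.037, 0.24, 0, -0.25, 0, -1], [0.11, 0.037, 0.24, 0, -0.25, 0, -1], [0.11, 0.037, 0.24, 0, -0.25, 0, -1], [0.11, 0.037, 0.24, 0, -0.25, 0, -1], [0.11, 0.037, 0.24, 0, -0.25, 0, -1]],
  ],
)

```text
time_s: 14.3
ee_pos: [0.5195, -0.121, 0.3275]
eef_rot: [-3.141, -0.087, 0.874]
force: [-0.7, -0.8, -0.7]
grip_width: 0.0004
grip_force: 0.0
```

Run:
```python
from h import *
o,w=wrist("w7"); print(o["ee_pos"],o["qpos"].round(3),o["grip_width"])
comps(w,.180,.2,"head",20); t=camera("top"); comps(t,.18,.2,"headT",5); comps(t,.066,.08,"cupT",5); print(O)
cmd([*O,.235],R.from_euler("xyz",[np.pi,0,np.radians(50)]))
```

```text
[ 0.519513   -0.12099883  0.32753782] [-0.336  0.184  1.43   0.082  1.498  0.356] 0.00035761152576904644
head [ 287   28   37   40 1146] [644.2 -41.3] [33.6 34. ] 19.7 medz 0.1902
headT [250 189  13  14 144] [642.5 -41.9] [32.3 32.1] 45.1 medz 0.1912
cupT [180 148   5   3   7] [797.7 179.1] [11.9  4.1] 67.8 medz 0.0725
cupT [309 153  40  28  86] [ 736.3 -241.2] [128.7  54.6] 52.5 medz 0.0736
cupT [329 153   4   6   6] [ 791.1 -261.6] [16.8  4. ] 18.0 medz 0.0669
cupT [337 153   6   3   7] [ 796.  -286.6] [13.  6.] 76.5 medz 0.074
cupT [319 154   5   4   9] [ 791.1 -232.6] [11.5  7.6] 30.3 medz 0.0694
cupT [333 155   5   5  11] [ 786.9 -274.8] [10.9  9.3] 31.6 medz 0.0681
cupT [344 154   8   8  26] [ 785.6 -311.5] [20.7 21.9] 88.2 medz 0.0706
cupT [315 159  11  11  27] [ 769.7 -226.9] [21.  37.6] 46.6 medz 0.0688
cupT [331 161   6   5  13] [ 767.2 -270.3] [12.2 12.9] 37.4 medz 0.0684
cupT [280 163   7   5  10] [ 753.8 -119.4] [21.  4.] 58.4 medz 0.0735
cupT [340 163   6   7  13] [ 759.2 -297.5] [18.4 12.3] 19.0 medz 0.0701
cupT [346 163   3   5   8] [ 763.3 -308.2] [10.5  6.8] 44.9 medz 0.0691
cupT [359 165   3   8  14] [ 752.  -345.9] [21.3  4.3] 11.5 medz 0.0726
cupT [327 168  21   9  48] [ 741.5 -280.3] [60.4 18.3] 80.2 medz 0.0691
cupT [281 176   8   8  48] [ 714.7 -126.5] [21.2 20.6] 0.9 medz 0.0688
cupT [216 194   4   9  10] [654.   67.7] [ 4.4 22.7] 74.1 medz 0.0671
cupT [209 202   6   3  11] [640.7  84. ] [ 5.8 13.6] 20.0 medz 0.0671
cupT [252 223  26  26  94] [549.8 -71.3] [55.4 56.1] 50.5 medz 0.0745
[ 0.64480866 -0.04123744]
shift [0.523 0.185 0.416] turn [-0.0004 -0.0142  0.0008] deg 5.1
```

Head and cup positions are confirmed. Next I move over the head.

Emit:
play_rows(
  motion=[
    [[0.1, 0.04, 0.03, 0, -0.014, 0, -1], [0.25, 0.09, 0.1, 0, -0.014, 0, -1], [0.4, 0.14, 0.2, 0, -0.014, 0.001, -1], [0.5, 0.18, 0.3, 0, -0.014, 0.001, -1], [0.523, 0.185, 0.38, 0, -0.014, 0.001, -1], [0.523, 0.185, 0.416, 0, -0.014, 0.001, -1], [0.523, 0.185, 0.416, 0, -0.014, 0.001, -1], [0.523, 0.185, 0.416, 0, -0.014, 0.001, -1]],
  ],
)

```text
time_s: 15.2
ee_pos: [0.6445, -0.0445, 0.2384]
eef_rot: [3.141, -0.007, 0.866]
force: [0.2, 0.0, -0.1]
grip_width: 0.0001
grip_force: 0.0
```

Run:
```python
from h import *
o=get_obs(); print(o["force"]); cmd([*O,.199],R.from_euler("xyz",[np.pi,0,np.radians(50)]))
```

```text
[ 0.15040131  0.04249982 -0.1380513 ]
shift [ 0.01  -0.007  0.158] turn [ 0.     -0.0012 -0.0011] deg 0.6
```

Emit:
play_rows(
  motion=[
    [[0.01, -0.007, 0.05, 0, -0.001, -0.001, -1], [0.01, -0.007, 0.09, 0, -0.001, -0.001, -1], [0.01, -0.007, 0.12, 0, -0.001, -0.001, -1], [0.01, -0.007, 0.14, 0, -0.001, -0.001, -1], [0.01, -0.007, 0.15, 0, -0.001, -0.001, -1], [0.01, -0.007, 0.158, 0, -0.001, -0.001, -1], [0.01, -0.007, 0.158, 0, -0.001, -0.001, -1], [0.01, -0.007, 0.158, 0, -0.001, -0.001, -1]],
  ],
)

```text
time_s: 16.0
ee_pos: [0.645, -0.0407, 0.1988]
eef_rot: [3.141, -0.0, 0.872]
force: [-4.9, 0.9, 6.7]
grip_width: 0.0007
grip_force: 3.1
```

Emit:
play_rows(
  motion=[
    [[0, 0, 0.004, 0, 0, 0, -1], [0, 0, 0.007, 0, 0, 0, -1], [0, 0, 0.007, 0, 0, 0, -1], [0, 0, 0.007, 0, 0, 0, -1]],
  ],
)

```text
time_s: 16.4
ee_pos: [0.6452, -0.0407, 0.1982]
eef_rot: [3.14, -0.001, 0.872]
force: [-8.1, 1.1, 13.3]
grip_width: 0.0005
grip_force: 6.7
```

At 13 N the head is past its 7 N bottom value and on its stop. I'll retreat straight up, then back.

Emit:
play_rows(
  motion=[
    [[0, 0, 0, 0, 0, 0, -1], [0, 0, -0.02, 0, 0, 0, -1], [0, 0, -0.06, 0, 0, 0, -1], [0, 0, -0.12, 0, 0, 0, -1], [0, 0, -0.22, 0, 0, 0, -1], [0, 0, -0.34, 0, 0, 0, -1], [0, 0, -0.45, 0, 0, 0, -1], [0, 0, -0.5, 0, 0, 0, -1], [0, 0, -0.5, 0, 0, 0, -1]],
  ],
)

```text
time_s: 17.3
ee_pos: [0.6455, -0.0407, 0.3233]
eef_rot: [3.139, -0.002, 0.872]
force: [-0.1, -0.3, -0.9]
grip_width: 0.0002
grip_force: 0.0
```

Emit:
play_rows(
  motion=[
    [[-0.1, 0, 0, 0, 0, 0, -1], [-0.25, 0, 0, 0, 0, 0, -1], [-0.4, 0, 0, 0, 0, 0, -1], [-0.5, 0, 0, 0, 0, 0, -1], [-0.55, 0, 0, 0, 0, 0, -1], [-0.55, 0, 0, 0, 0, 0, -1], [-0.55, 0, 0, 0, 0, 0, -1]],
  ],
)

```text
time_s: 18.0
ee_pos: [0.5572, -0.1454, 0.3209]
eef_rot: [-3.141, -0.0, 0.873]
force: [0.5, 1.4, -0.4]
grip_width: 0.0003
grip_force: 0.0
```

Run:
```python
from h import *
o,w=wrist("w8"); print(o["ee_pos"],o["force"].round(1),o["time_s"])
comps(w,.170,.2,"head",20); comps(w,.066,.08,"cup",100)
cv2.imwrite("pics/w8s.png",w["frame"][...,::-1])
```

```text
[ 0.55715986 -0.14541841  0.32086371] [ 0.5  1.4 -0.4] 18.0
head [ 239   13   39   44 1330] [644.5 -41.4] [33.9 33.9] 0.9 medz 0.1902
cup [335  61  19  20 292] [ 716.7 -126.9] [23.1 23.2] 6.8 medz 0.0681
cup [386  76  53 101 595] [ 736.9 -240.5] [130.9  56.6] 51.4 medz 0.0732
cup [ 413   82   65   93 1241] [ 768.2 -265.1] [107.7  69.3] 81.7 medz 0.0686
cup [197 100  44  43 497] [550.3 -70.6] [54.8 56.2] 50.1 medz 0.0732
cup [450 175  18  13 107] [ 754.1 -346.7] [22.5  6. ] 1.6 medz 0.0733
```

View pics/w8s.png

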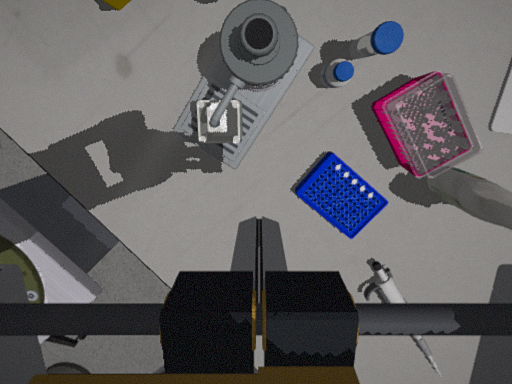

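The head at (259,33) is back up at 190 mm. The cup stands mouth up under the spout at (219,121), bystanders are undisturbed and the arm is clear.

```bash
python3 -c "
from station import workorder
print(workorder.hand_in())"
```

```text
the job is handed in; nothing more can be done
None
```

The job is handed in, with no verdict returned: the cup stands mouth up on the grille about 1 mm from the spout axis, the head was pressed down until the force reached 13 N (7 N is its bottom value) and is back up at 190 mm, and the bystanders I could see in the last picture look undisturbed.

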